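Unlock the analyser and draw out its sample drawer

ROBOT

A 6-joint arm with a two-finger parallel gripper is mounted at the origin on the work surface. World frame = base frame: x ahead of the robot, y to its left, z up, the work surface at z = 0. Lengths are in m, angles in rad, forces in N, time in s.
With the tool pointing down it reaches from about 0.375 to 0.9 m from the base axis. Payload 3.1 kg.
Tool frame: the origin (TCP) lies between the finger pads; the fingertips stand manip.nose_length ahead of it and the grasp point (between the pads) lies 5 mm behind it (manip.nose_length is the distance from the TCP to the fingertips, in m); z points along the fingers, y is the line along which they close (so a half turn about z gives the same grasp; the last joint's range is limited). The gripper opens to 85 mm and grips with 20 to 120 N. Pads are 22 mm wide; open, the fingers measure 114 mm over their backs; the gripper's body (76 mm by 85 mm) begins 54 mm behind the grasp point. The pads swing forward as they close: fully open they stand 13 mm farther back than shut.
Start: joints at [0.923, 0.527, 1.433, -0, 1.181, -0.178], TCP at [0.282, 0.558, 0.245] pointing down, gripper open.
Joint ranges: [-3.08, 3.08], [-0.75, 2.2], [0.22, 2.44], [-1.43, 4.57], [0, 2.65], [-2.85, 2.85]. Speed limits (rad/s): [2.79, 2.79, 3.14, 3.14, 3.14, 3.14].

INTERFACE

Orientations are given as a unit quaternion [x, y, z, w].
In Python, from station import monitor, eyes, job, manip gives the robot as it stands.
- The arm moves only by the shell command python3 -m pendant 'ROWS' [FORCE]. ROWS is JSON, a list that holds one entry, the list of rows, each a list of 7 numbers: the shift along the tool's x, y, z as a fraction of full scale, then the turn, a rotation vector about the tool's x, y, z as a fraction of full scale, then the opening, from 0 (shut) to 1 (fully open). A call has 1 to 20 rows; each row shifts and turns the commanded pose from where the row before left it, along the tool's axes as they then stand; what a row does not reach is not made up. Full scale, the value 1, is 800 mm for a shift and 0.12 rad for a turn. A row lasts 1/10 s, in which the tool goes at most 50 mm and 8.59 degrees, less where a joint would pass 70% of its speed; a pose out of reach is approached as far as the arm can. A call with a number of a shift or a turn outside -1 to 1 is refused whole. A call with a gripper value outside its range is refused whole. The fingers move at their own pace and stop on an object; FORCE is the grip in N (left out, the last holds). Time passes only in rows, so rows that do not move let the fingers close. It gives the time, the measured TCP pose, the force, the opening and the grip force at its end, in the units of the state.
- monitor.sense(): the state, without advancing time (a new reading comes with each control period).
- eyes.snapshot(name): name is "scene" or "top" or "wrist"; returns a dict with "pixels" (400x640x3 uint8, red, green, blue), "depth" (400x640 float32, m along the optical axis (not along the pixel's ray), 0 where there is no reading), "intrinsics" (3x3 intrinsics, pixels), "k1" (the pictures are not rectified: a ray, as slopes to the right and down, at radius r is drawn at 1 + k1 r^2 times it, then the intrinsics apply), "eye" and "attitude" of the camera in the world. Camera axes: x right, y down, z forward; pixel columns grow to the right and rows downward; lengths in m; the calibration is good to about 2 mm. A picture is of the moment at which its call begins.
- job.sign_off(): hands the job in; it is judged then, once.
The state is a dict: "t": time; "q": joint angles; "qd": joint speeds; "tau": joint torques, N m; "tcp_pos": TCP position; "tool_rot": TCP orientation; "force": force on the tool from outside, world axes, zero at the start; "ft_torque": the same for the moment, N m; "finger_gap": opening from 0.0 (shut) to 1.0 (fully open); "gripper_force": force on a finger pad.
Only numpy, scipy, OpenCV 4.12 (cv2) and the standard library are available. Lean on these libraries where they do the work, as an engineer would, in place of code of your own. Each camera call takes 0.05 s, during which the arm holds its last target. There are 200 camera calls.

TASK

The measurement is finished: with the fingertips, push the analyser's locking lever round to its open stop, then hook a fingertip behind the lip of the sample drawer's pull and draw the drawer gently out to its stop, so that the sample cup lies in the open. Grip nothing, do not touch the cup in its nest, leave everything else on the bench where it stands, and finish clear of it all.

Things in the scene. Friction and masses are not known exactly. Their poses are not given: they have to be found in the camera images.
- analyser: Light grey bench-top sample analyser, fixed, 230 mm wide (y), 260 deep (x). Origin on the bench, mid-width, 140 mm behind its front face. Its +x points to its back, +y to the left of a person facing its front, z up; the front faces the robot within about 17 deg. Front part (x -140 to -20 mm): flat top at 86 mm height, drawer inside; behind it a display slope up to a 130 mm hump.
- drawer (a joint): Sample drawer, m: 0 = shut (at the start), 0.090 = fully out at its stop. Slides along the analyser's -x axis, towards the robot, with about 3 N of friction, and stays where it is left. A bolt holds it shut until the lever is nearly at its open stop. Its grey front panel, 132 mm wide, 24 to 74 mm above the bench, has its front surface at analyser x -148 mm when shut.
- drawer_lip (a point): Moves with the drawer: middle of the top inner edge of the pull's lip, 66 mm above the bench; analyser (-192, 0, 66) mm when shut. The pull is an open-topped scoop in front of the panel, 90 mm wide inside (y): its floor is at 41 mm height, its front wall is the lip, 6 mm thick. Between lip and panel a slot of 44 mm (x) takes the fingertip from above. Axes as the analyser's.
- lever (a joint): Locking lever on top of the analyser's front part, rad: 0 = locked, pointing to the front (analyser -x) over the drawer's pull; 1.571 = open stop, pointing to the analyser's left (+y). Starts between 0 and 0.25. Turns clockwise seen from above about a vertical pin, takes about 0.11 N m (2 to 3 N near its end) and stays where it is left.
- lever_pivot (a point): Lever's axis on the flat top, fixed: analyser (-85, 51, 86) mm. The lever is a steel bar 14 mm wide, between 92 and 110 mm above the bench, reaching 62 mm from the axis to an upright black round knob 20 mm in diameter (91 to 117 mm height); round the axis is a black boss of radius 17 mm.
- lever_tip (a point): Centre of the top of the lever's end knob, 62 mm from the pivot, 117 mm above the bench; moves with the lever.
- cup: Closed white sample cup, 40 mm diameter, 14 mm high, loose in a round hole (8 mm deep, 43 mm wide) in the drawer; out of sight inside the analyser while the drawer is shut. Origin at the middle of its underside, 32 mm above the bench.
- cup_nest (a point): Middle of the floor of the drawer's cup nest, moves with the drawer: analyser (-82, 0, 32) mm when shut.
- spare_cup: Bystander: a second such white cup, 40 mm diameter, 14 mm high, standing on the bench left of and in front of the drawer. Origin at the middle of its underside.
- red_bottle: Bystander: red plastic jar with blue cap, 52 mm diameter, 95 mm high, standing on the bench to the right of the drawer's front. Origin at the middle of its underside.
- spatula: Bystander: thin steel micro-spatula, 190 mm long, 11 mm wide, 4 mm thick, lying on the bench along the analyser's left side. Origin at its middle on the bench.
- beaker: Bystander: glass beaker, 70 mm diameter, 95 mm high, on the bench far to the right. Origin at the middle of its underside.
- amber_bottle: Bystander: amber glass bottle with black cap, 68 mm diameter, 140 mm high, on the bench far to the right. Origin at the middle of its underside.
- tub: Bystander: white tub, 80 mm diameter, 75 mm high, standing on the blue scissor jack (120 mm high, 160 x 200 mm) to the left. Origin at the middle of its underside.

How it is judged:
By the outcome, as a careful person would: the job done as asked, in the order asked, and still so for the second after the job is handed in, with the robot touching nothing.
It also fails if it takes over 48 s, if anything falls off the work surface, if the arm or the gripper's body presses on something with over 40 N, if the wrist force passes 120 N, or if a joint passes its speed limit or range.

## Working session

There is one attempt and no reset: what is moved stays moved. The work goes in short steps, Python scripts to look and compute and a shell command to move; the robot and the scene stay as the last step left them, time stands still between calls to the robot, and variables do not carry over. Pictures are saved under pics/ and viewed, at most 10 in all, crops included, and the job is handed in when it is done.

```bash
mkdir -p pics; ls; python3 - <<'E'
from station import monitor, eyes, job, manip
import cv2,numpy as np
print(monitor.sense(), manip.nose_length)
for n in ["scene","top"]:
    s=eyes.snapshot(n); cv2.imwrite(f"pics/{n}0.png",s["pixels"][:,:,::-1]); print(n,s["eye"],s["attitude"],s["intrinsics"],s["k1"])
    np.savez(f"pics/{n}0.npz",**s)
E
```

```text
pics
{'t': 0.0, 'q': array([ 9.23507105e-01,  5.28450402e-01,  1.43389932e+00,  1.95555312e-05,
        1.18139352e+00, -1.78490712e-01]), 'qd': array([ 5.72783638e-05, -6.29099553e-05, -1.31812243e-03, -1.70762335e-03,
        7.68545181e-05,  1.33434807e-04]), 'tau': array([-1.41131910e-03, -4.42364001e+01, -1.78018391e+01, -2.90959870e-04,
        8.34396196e-03,  2.47252373e-06]), 'tcp_pos': array([0.28193055, 0.55703576, 0.24434422]), 'tool_rot': array([ 2.32262196e-01,  9.72652618e-01, -9.81303961e-04, -4.39752529e-04]), 'force': array([-0.77850045, -0.12517513, -0.12529305]), 'ft_torque': array([-0.0093294 ,  0.01328862, -0.02544813]), 'gripper_force': 0.0, 'finger_gap': 1.002818672066882} 0.014
scene [ 1.72267955 -0.28922333  0.86822029] [ 0.6946674   0.54225552 -0.28657583 -0.37585961] [[379.04291323   0.         315.58185129]
 [  0.         379.04291323 192.22504069]
 [  0.           0.           1.        ]] 0.023718592498054546
top [0.42018673 0.0449826  1.27278185] [ 0.71318542 -0.69774761  0.05423803 -0.03966204] [[400.30422979   0.         318.97259643]
 [  0.         400.30422979 208.26410559]
 [  0.           0.           1.        ]] -0.011610226099730187
```

View pics/top0.png

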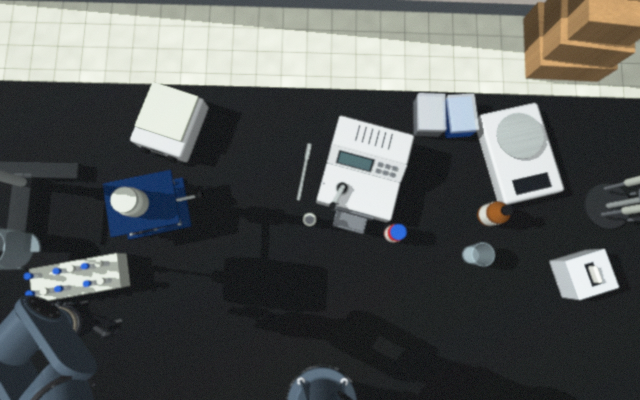

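View pics/scene0.png

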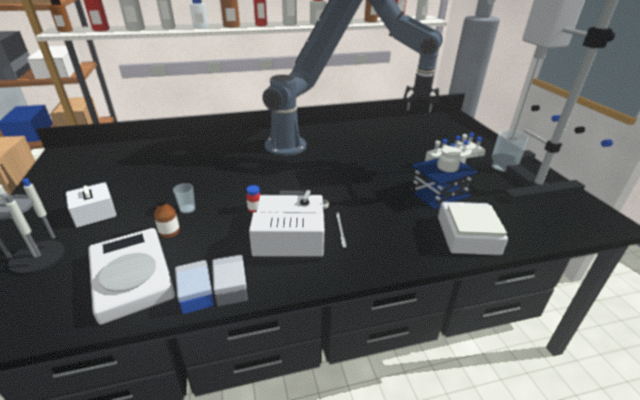

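The top view shows the analyser at about (365,170), its lever at about (341,188), the pull at (350,220), the spare cup at (309,219) and the red jar at (396,232). I'll enlarge that area.

```bash
cat > h.py <<'E'
import numpy as np, cv2
from scipy.spatial.transform import Rotation as R
def load(n): return dict(np.load(n))
def und(s,u,v):
    K=s["intrinsics"]; d=np.array([float(s["k1"]),0,0,0,0.])
    return cv2.undistortPoints(np.array([[[u,v]]],float),K,d)[0,0]
def att(s):
    a=np.asarray(s["attitude"]); return R.from_quat(a) if a.shape==(4,) else R.from_matrix(a)
def atz(s,u,v,z):
    x,y=und(s,u,v); r=att(s).apply([x,y,1]); return s["eye"]+r*(z-s["eye"][2])/r[2]
def dep(s,u,v):
    x,y=und(s,u,v); d=s["depth"][int(round(v)),int(round(u))]; return s["eye"]+att(s).apply([x*d,y*d,d])
def proj(s,P):
    Rm=att(s).inv(); p=Rm.apply(np.atleast_2d(P)-s["eye"])
    q,_=cv2.projectPoints(p,np.zeros(3),np.zeros(3),s["intrinsics"],np.array([float(s["k1"]),0,0,0,0.])); return q[:,0]
E
python3 - <<'E'
from h import *
s=load("pics/top0.npz"); im=s["pixels"][105:255,285:425,::-1]
cv2.imwrite("pics/c1.png",cv2.resize(im,None,fx=4,fy=4,interpolation=cv2.INTER_CUBIC))
E
```

```text
(no output)
```

View pics/c1.png

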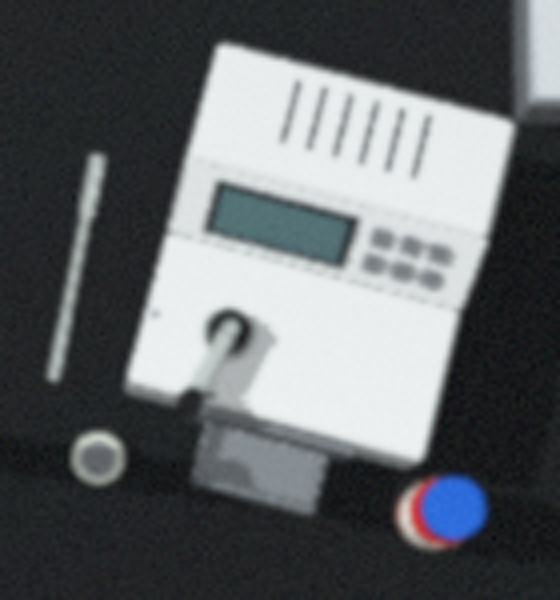

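The crop shows the front top corners at (127,386) and (415,465), the boss at (228,330), the knob at (190,400), and the outer pull corners at (192,483) and (317,515).

```bash
python3 - <<'E'
from h import *
s=load("pics/top0.npz")
P=lambda u,v,z: atz(s,u/4+285-.375,v/4+105-.375,z)
fl,fr=P(127,386,.086),P(418,465,.086); bl,br=P(220,43,.130),P(515,122,.130)
print(fl,fr,np.linalg.norm(fl-fr),bl,br,np.linalg.norm(bl-br),np.linalg.norm((fl-bl)[:2]))
# fit 2D pose
A=np.array([[-140,115],[-140,-115],[120,115],[120,-115],[-85,51]])/1e3
B=np.array([fl,fr,bl,br,P(228,330,.105)])[:,:2]
a,b=A-A.mean(0),B-B.mean(0); th=np.arctan2((a[:,0]*b[:,1]-a[:,1]*b[:,0]).sum(),(a*b).sum())
Rm=np.array([[np.cos(th),-np.sin(th)],[np.sin(th),np.cos(th)]]); o=B.mean(0)-Rm@A.mean(0)
print("pose",o,np.degrees(th)); print((B-(A@Rm.T+o))*1e3)
k=P(190,400,.117)[:2]; ka=Rm.T@(k-o); d=ka-[-.085,.051]; print("knob ana",ka,np.linalg.norm(d),"ang",np.arctan2(d[1],-d[0]))
for n,u,v,z in [("pullL",192,483,.066),("pullR",317,515,.066),("spare",98,459,.014),("jar",453,508,.095),("sp1",97,155,.004),("sp2",54,380,.004)]:
    p=P(u,v,z)[:2]; print(n,p,Rm.T@(p-o))
for u,v in [(300,400),(260,450),(340,100),(98,459)]: print(dep(s,u/4+285,v/4+105))
np.savez("pose.npz",o=o,th=th)
E
```

```text
[0.60053121 0.03031867 0.086     ] [ 0.54596803 -0.18857041  0.086     ] 0.2255871684526187 [ 0.85372304 -0.03287275  0.13      ] [ 0.79902833 -0.25313316  0.13      ] 0.22694968365352824 0.26095834077644353
pose [ 0.7098944  -0.11354363] -14.125064539611344
[[-1.66055594 -1.82621559]
 [-0.09471205  2.33073563]
 [-0.6077225  -1.56742578]
 [ 0.8265977   1.21819664]
 [ 1.5363928  -0.15529089]]
knob ana [-0.14351273  0.06499757] 0.060163704462171425 ang 0.23480989003715014
pullL [ 0.53051812 -0.02069189] [-0.19661237  0.04626954]
pullR [ 0.50835712 -0.11568408] [-0.19492152 -0.05125875]
spare [0.5526246  0.05109307] [-0.19269262  0.12127895]
jar [ 0.51361728 -0.21273716] [-0.16613564 -0.14409378]
sp1 [0.80324694 0.05787739] [0.0486966  0.18901985]
sp2 [0.61646267 0.0878729 ] [-0.1397604   0.17252576]
[ 0.59178281 -0.10079207  0.08669585]
[ 0.55907112 -0.07608053  0.0359668 ]
[ 0.81063139 -0.12354294  0.13139828]
[0.55132422 0.04987562 0.01531117]
```

The analyser pose fits within about 2 mm: origin (0.710,−0.1135), yaw −14.1°, lever at about 0.235. First I'll shut the fingers and turn the tool so its y is along the analyser's y.

```bash
python3 -m pendant '[[[0,0,0,0,0,-0.93,0],[0,0,0,0,0,-0.93,0],[0,0,0,0,0,0,0],[0,0,0,0,0,0,0]]]'
cat >> h.py <<'E'
D=np.load("pose.npz"); th=float(D["th"]); o=D["o"]
RA=R.from_euler("z",th)
def A2W(x,y,z): return RA.apply([x,y,z])+[o[0],o[1],0]
def W2A(p): return RA.inv().apply(np.asarray(p)-[o[0],o[1],0])
def here():
    from station import monitor
    m=monitor.sense(); T=R.from_quat(m["tool_rot"])
    print("t",m["t"],"tcp ana mm",(W2A(m["tcp_pos"])*1e3).round(1),"F ana",RA.inv().apply(m["force"]).round(1),"gap",round(m["finger_gap"],2))
    print("tool y yaw deg",np.degrees(np.arctan2(*T.apply([0,1,0])[[1,0]])).round(2),"tool z",T.apply([0,0,1]).round(4),"x ana",RA.inv().apply(T.apply([1,0,0])).round(3))
    return m["tcp_pos"],T
def steps(pts,p=None):  # analyser-frame mm targets -> tool fractions
    q,T=here(); p=q if p is None else p
    for a in pts:
        w=A2W(*(np.array(a)/1e3)); print(a,(T.inv().apply(w-p)/.8).round(4)); p=w
E
cat > lev.py <<'E'
from h import *
def fing(t,r=38,c=0): # finger centre (ana mm) touching the lever at angle t, clearance c
    l=np.array([-np.cos(t),np.sin(t)]); n=np.array([np.sin(t),np.cos(t)])
    return np.array([-85,51])+r*l-(7+11*abs(n[0])+14.5*abs(n[1])+c)*n
E
python3 -c "
from lev import *
s=fing(.235,c=9); steps([(*s,245),(*s,150),(*s,109)]); print(s,th*57.3+90)"
```

```text
t: 0.5
tcp_pos: [0.2822, 0.5574, 0.2449]
tool_rot: [0.124, 0.992, -0.0, -0.0]
force: [0.0, -0.6, 0.3]
finger_gap: 0.329
gripper_force: 0.0
t 0.5 tcp ana mm [-578.5  546.3  244.9] F ana [ 0.2 -0.6  0.3] gap 0.33
tool y yaw deg 75.8 tool z [-5.e-04 -7.e-04 -1.e+00] x ana [-1.     0.001  0.   ]
(np.float64(-129.56083272276302), np.float64(28.083059329148544), 245) [-5.621e-01 -6.469e-01  2.000e-04]
(np.float64(-129.56083272276302), np.float64(28.083059329148544), 150) [-0.000e+00  1.000e-04  1.187e-01]
(np.float64(-129.56083272276302), np.float64(28.083059329148544), 109) [-0.      0.      0.0512]
[-129.56083272   28.08305933] 75.87389498846197
```

```bash
python3 -m pendant '[[[-0.0312,-0.036,0,0,0,0,0],[-0.0312,-0.036,0,0,0,0,0],[-0.0312,-0.036,0,0,0,0,0],[-0.0312,-0.036,0,0,0,0,0],[-0.0312,-0.036,0,0,0,0,0],[-0.0312,-0.036,0,0,0,0,0],[-0.0312,-0.036,0,0,0,0,0],[-0.0312,-0.036,0,0,0,0,0],[-0.0312,-0.036,0,0,0,0,0],[-0.0312,-0.036,0,0,0,0,0],[-0.0312,-0.036,0,0,0,0,0],[-0.0312,-0.036,0,0,0,0,0],[-0.0312,-0.036,0,0,0,0,0],[-0.0312,-0.036,0,0,0,0,0],[-0.0312,-0.036,0,0,0,0,0],[-0.0312,-0.036,0,0,0,0,0],[-0.0312,-0.036,0,0,0,0,0],[-0.0312,-0.036,0,0,0,0,0],[0,0,0,0,0,0,0],[0,0,0,0,0,0,0]]]'
python3 - <<'E'
from lev import *
from station import eyes
s=eyes.snapshot("wrist"); np.savez("pics/w1.npz",**s); cv2.imwrite("pics/w1.png",s["pixels"][:,:,::-1])
f=fing(.235,c=9); steps([(*f,109)])
print(proj(s,[A2W(-.085,.051,.110),A2W(-.14,.115,.086),A2W(-.14,-.115,.086),A2W(-.192,0,.066),A2W(-.085-.062*np.cos(.235),.051+.062*np.sin(.235),.117)]).round(1))
E
```

```text
t: 2.5
tcp_pos: [0.592, -0.0552, 0.2449]
tool_rot: [0.124, 0.992, 0.0, -0.001]
force: [0.0, 0.3, 0.0]
finger_gap: -0.0
gripper_force: 0.0
t 2.55 tcp ana mm [-129.3   28.6  244.9] F ana [-0.8 -0.   0.4] gap 0.0
tool y yaw deg 75.84 tool z [-1.4e-03  8.0e-04 -1.0e+00] x ana [-1.     0.001  0.002]
(np.float64(-129.56083272276302), np.float64(28.083059329148544), 109) [ 0.     -0.0007  0.1699]
[[348.3 237.7]
 [412.9 175.6]
 [178.5 176. ]
 [295.7 120.4]
 [367.1 176.5]]
```

View pics/w1.png

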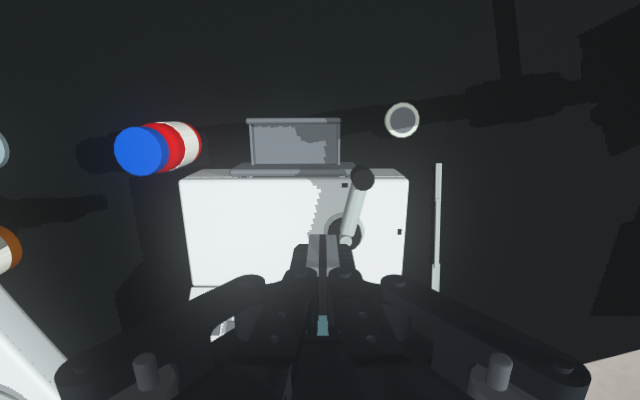

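The wrist view has the front corners at (180,180) and (408,179), the knob at (362,178), and the lip's inner edge at about row 123. All are within 2–5 px of prediction, so I'll shift the pose by (+2,−2) mm. Next I'll descend right of the lever with some extra clearance.

```bash
python3 -c "
from h import *
np.savez('pose.npz',o=o+RA.apply([.002,-.002,0])[:2],th=th)"
python3 -m pendant '[[[0,-0.009,0.017,0,0,0,0],[0,0,0.03,0,0,0,0],[0,0,0.03,0,0,0,0],[0,0,0.03,0,0,0,0],[0,0,0.03,0,0,0,0],[0,0,0.02,0,0,0,0],[0,0,0.013,0,0,0,0],[0,0,0,0,0,0,0],[0,0,0,0,0,0,0]]]'
python3 -c "
from lev import *
steps([(*fing(t).round(1),109) for t in np.linspace(.2,1.6,15)])"
```

```text
t: 3.45
tcp_pos: [0.5905, -0.0609, 0.1098]
tool_rot: [0.122, 0.993, -0.0, 0.0]
force: [-0.6, -0.0, -0.8]
finger_gap: -0.002
gripper_force: 0.0
t 3.45 tcp ana mm [-130.6   23.9  109.8] F ana [-0.6 -0.2 -0.8] gap -0.0
tool y yaw deg 75.97 tool z [ 6.e-04 -1.e-04 -1.e+00] x ana [-1.    -0.002 -0.001]
(np.float64(-126.9), np.float64(35.6), 109) [-0.0046  0.0146  0.0011]
(np.float64(-128.4), np.float64(39.2), 109) [ 0.0019  0.0045 -0.    ]
(np.float64(-129.6), np.float64(43.1), 109) [ 0.0015  0.0049 -0.    ]
(np.float64(-130.3), np.float64(47.3), 109) [ 0.0009  0.0053 -0.    ]
(np.float64(-130.6), np.float64(51.7), 109) [ 0.0004  0.0055 -0.    ]
(np.float64(-130.3), np.float64(56.2), 109) [-0.0004  0.0056  0.    ]
(np.float64(-129.4), np.float64(60.8), 109) [-0.0011  0.0057  0.    ]
(np.float64(-127.9), np.float64(65.5), 109) [-0.0019  0.0059  0.    ]
(np.float64(-125.8), np.float64(70.0), 109) [-0.0026  0.0056  0.    ]
(np.float64(-123.1), np.float64(74.3), 109) [-0.0034  0.0054  0.    ]
(np.float64(-119.7), np.float64(78.3), 109) [-0.0043  0.005   0.    ]
(np.float64(-115.9), np.float64(81.9), 109) [-0.0048  0.0045  0.    ]
(np.float64(-111.5), np.float64(85.0), 109) [-0.0055  0.0039  0.    ]
(np.float64(-106.6), np.float64(87.6), 109) [-0.0061  0.0032  0.    ]
(np.float64(-102.3), np.float64(89.5), 109) [-0.0054  0.0024  0.    ]
```

```bash
python3 -m pendant '[[[-0.0046,0.0,0.001,0,0,0,0],[0,0.005,0,0,0,0,0],[0,0.005,0,0,0,0,0],[0,0.0046,0,0,0,0,0],[0.0019,0.0045,0,0,0,0,0],[0.0015,0.0049,0,0,0,0,0],[0.0009,0.0053,0,0,0,0,0],[0.0004,0.0055,0,0,0,0,0],[-0.0004,0.0056,0,0,0,0,0],[-0.0011,0.0057,0,0,0,0,0],[-0.0019,0.0059,0,0,0,0,0],[-0.0026,0.0056,0,0,0,0,0],[0,0,0,0,0,0,0]]]'
python3 -c "
from lev import *
steps([(*fing(t).round(1),109) for t in (1.1,1.2,1.3,1.4,1.5,1.571,1.62)])"
```

```text
t: 4.75
tcp_pos: [0.6062, -0.0169, 0.1083]
tool_rot: [0.122, 0.993, 0.0, -0.0]
force: [-0.3, -1.1, 0.2]
finger_gap: 0.004
gripper_force: 0.4
t 4.75 tcp ana mm [-126.1   70.4  108.3] F ana [-0.1 -1.2  0.2] gap 0.0
tool y yaw deg 75.96 tool z [-5.e-04  9.e-04 -1.e+00] x ana [-1.    -0.001  0.001]
(np.float64(-123.1), np.float64(74.3), 109) [-0.0038  0.0049 -0.0009]
(np.float64(-119.7), np.float64(78.3), 109) [-0.0043  0.005   0.    ]
(np.float64(-115.9), np.float64(81.9), 109) [-0.0048  0.0045  0.    ]
(np.float64(-111.5), np.float64(85.0), 109) [-0.0055  0.0039 -0.    ]
(np.float64(-106.6), np.float64(87.6), 109) [-0.0061  0.0032 -0.    ]
(np.float64(-103.0), np.float64(89.0), 109) [-0.0045  0.0017 -0.    ]
(np.float64(-101.8), np.float64(89.9), 109) [-0.0015  0.0011 -0.    ]
```

```bash
python3 -m pendant '[[[-0.0038,0.0047,0,0,0,0,0],[-0.0043,0.005,0,0,0,0,0],[-0.0048,0.0045,0,0,0,0,0],[-0.0055,0.0039,0,0,0,0,0],[-0.0061,0.0032,0,0,0,0,0],[-0.003,0.001,0,0,0,0,0],[0,0,0,0,0,0,0]]]'
python3 - <<'E'
from lev import *
from station import eyes
here(); s=eyes.snapshot("wrist"); np.savez("pics/w2.npz",**s); cv2.imwrite("pics/w2.png",s["pixels"][:,:,::-1])
L=lambda a:A2W(-.085-.062*np.cos(a),.051+.062*np.sin(a),.117)
print(proj(s,[A2W(-.085,.051,.110),L(1.4),L(1.5),L(1.571)]).round(1))
E
```

```text
t: 5.45
tcp_pos: [0.6324, -0.0055, 0.1083]
tool_rot: [0.123, 0.992, 0.0, 0.0]
force: [-1.2, -0.6, -1.3]
finger_gap: -0.005
gripper_force: 0.7
t 5.45 tcp ana mm [-103.6   87.9  108.3] F ana [-1.1 -0.9 -1.3] gap -0.01
tool y yaw deg 75.92 tool z [ 7.e-04  8.e-04 -1.e+00] x ana [-1.    -0.001 -0.   ]
[[249.5 299.5]
 [378.2 288.8]
 [379.  300.5]
 [378.8 308.6]]
```

View pics/w2.png

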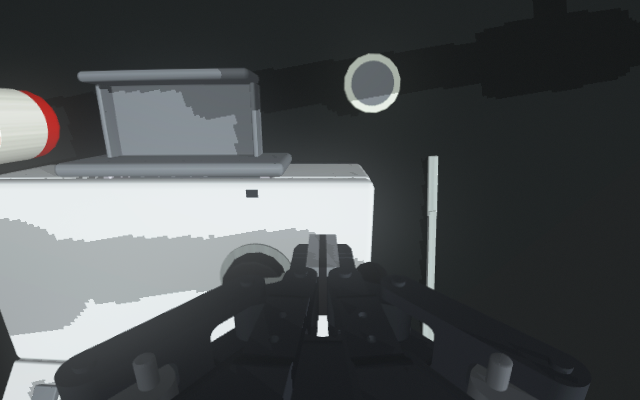

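The knob shows at about (372,272) just behind the finger, level with the boss at about (256,277), so the lever is near its stop. I'll keep pushing in small steps until the force rises.

```bash
python3 -m pendant '[[[-0.002,0,0,0,0,0,0],[-0.002,0,0,0,0,0,0],[0,0,0,0,0,0,0]]]'; python3 -c "
from h import *
here()"; python3 -m pendant '[[[-0.002,0,0,0,0,0,0],[0,0,0,0,0,0,0]]]'; python3 -c "
from h import *
here()"
```

```text
t: 5.8
tcp_pos: [0.6347, -0.0058, 0.1085]
tool_rot: [0.123, 0.992, 0.001, -0.0]
force: [-3.1, 2.9, -0.3]
finger_gap: 0.002
gripper_force: 1.6
t 5.8 tcp ana mm [-101.2   88.1  108.5] F ana [-3.7  2.  -0.3] gap 0.0
tool y yaw deg 75.91 tool z [-6.0e-04  1.5e-03 -1.0e+00] x ana [-1.    -0.001  0.001]
t: 6.0
tcp_pos: [0.6347, -0.0059, 0.1084]
tool_rot: [0.123, 0.992, 0.001, -0.002]
force: [-5.8, 4.1, 2.1]
finger_gap: 0.001
gripper_force: 3.1
t 6.0 tcp ana mm [-101.2   88.1  108.4] F ana [-6.6  2.5  2.1] gap 0.0
tool y yaw deg 75.92 tool z [-0.0041  0.0021 -1.    ] x ana [-1.    -0.001  0.004]
```

```bash
python3 -m pendant '[[[-0.002,0,0,0,0,0,0],[-0.002,0,0,0,0,0,0],[0,0,0,0,0,0,0]]]'; python3 -c "
from h import *
here()"; python3 -m pendant '[[[0.02,0,0,0,0,0,0],[0.03,0,0,0,0,0,0],[0,0,-0.06,0,0,0,0],[0,0,-0.06,0,0,0,0],[0,0,0,0,0,0,0],[0,0,0,0,0,0,0]]]'
python3 - <<'E'
from lev import *
from station import eyes
steps([(-168,0,210),(-168,0,64)]); s=eyes.snapshot("wrist"); np.savez("pics/w3.npz",**s); cv2.imwrite("pics/w3.png",s["pixels"][:,:,::-1])
L=lambda a:A2W(-.085-.062*np.cos(a),.051+.062*np.sin(a),.117)
print(proj(s,[A2W(-.085,.051,.110),L(1.4),L(1.5),L(1.571),A2W(-.192,.045,.066),A2W(-.192,-.045,.066),A2W(-.14,.115,.086)]).round(1))
E
```

```text
t: 6.3
tcp_pos: [0.6349, -0.0059, 0.1084]
tool_rot: [0.122, 0.992, 0.001, -0.006]
force: [-11.0, 4.9, 6.5]
finger_gap: 0.001
gripper_force: 5.8
t 6.3 tcp ana mm [-101.    88.1  108.4] F ana [-11.9   2.    6.5] gap 0.0
tool y yaw deg 75.94 tool z [-0.0108  0.0034 -0.9999] x ana [-1.    -0.001  0.011]
t: 6.9
tcp_pos: [0.603, 0.001, 0.2069]
tool_rot: [0.123, 0.992, -0.001, 0.004]
force: [0.1, 0.7, -0.8]
finger_gap: -0.004
gripper_force: 0.0
t 6.9 tcp ana mm [-133.6   87.   206.9] F ana [-0.1  0.7 -0.8] gap -0.0
tool y yaw deg 75.92 tool z [ 0.0074 -0.0019 -1.    ] x ana [-1.    -0.001 -0.008]
(-168, 0, 210) [ 0.0431 -0.1087 -0.0042]
(-168, 0, 64) [0.0014 0.     0.1825]
[[280.5 260. ]
 [355.3 252.4]
 [356.  259.3]
 [356.  264.2]
 [276.  125.5]
 [174.5 126. ]
 [356.6 188.9]]
```

View pics/w3.png

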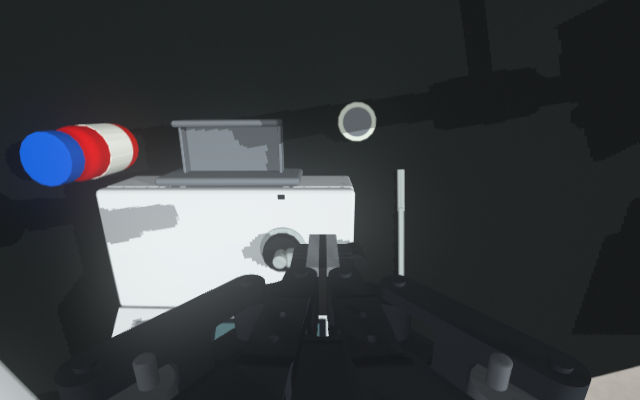

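The lever is stopped at its open stop: force rose to 12 N with no further motion. The pull sits at columns 178–282 and its lip at row 126, as predicted. Next I'll move over the slot.

```bash
python3 -m pendant '[[[0.0155,-0.036,0,0,0,0,0],[0.015,-0.036,0,0,0,0,0],[0.015,-0.0367,0,0,0,0,0],[0,0,0,0,0,0,0],[0,0,0,0,0,0,0]]]'
python3 - <<'E'
from lev import *
from station import eyes
steps([(-170,0,64)]); s=eyes.snapshot("wrist"); np.savez("pics/w4.npz",**s); cv2.imwrite("pics/w4.png",s["pixels"][:,:,::-1])
L=lambda a:A2W(-.085-.062*np.cos(a),.051+.062*np.sin(a),.117)
print(proj(s,[A2W(-.085,.051,.110),L(1.4),L(1.571),A2W(-.192,.045,.066),A2W(-.192,-.045,.066),A2W(-.14,.115,.086)]).round(1))
E
```

```text
t: 7.45
tcp_pos: [0.5438, -0.0741, 0.2033]
tool_rot: [0.123, 0.992, 0.0, -0.001]
force: [0.2, -0.4, -0.2]
finger_gap: -0.0
gripper_force: 0.0
t 7.45 tcp ana mm [-172.7   -0.3  203.3] F ana [ 0.3 -0.3 -0.2] gap -0.0
tool y yaw deg 75.82 tool z [-1.7e-03  9.0e-04 -1.0e+00] x ana [-1.     0.001  0.002]
(-170, 0, 64) [-0.0036  0.0003  0.1741]
[[383.7 304.5]
 [459.3 297.9]
 [458.6 308.8]
 [374.2 171.8]
 [274.1 171.8]
 [453.8 234. ]]
```

View pics/w4.png

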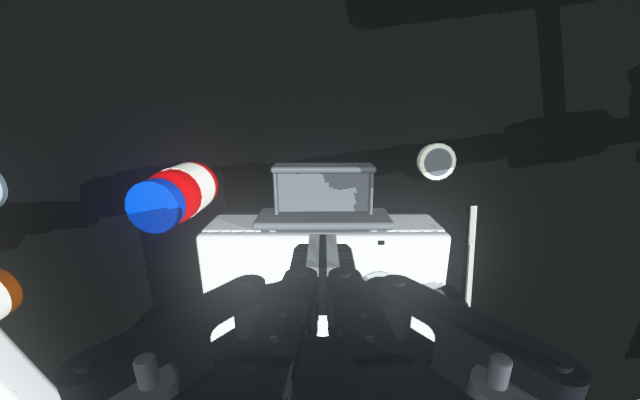

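The lip's inner edge is at about row 171 and the slot spans columns 278–373, which matches the prediction. Descending into the slot now.

```bash
python3 -m pendant '[[[-0.0034,0,0.03,0,0,0,0],[0,0,0.04,0,0,0,0],[0,0,0.04,0,0,0,0],[0,0,0.03,0,0,0,0],[0,0,0,0,0,0,0],[0,0,0.017,0,0,0,0],[0,0,0.017,0,0,0,0],[0,0,0,0,0,0,0]]]'
python3 -c "
from h import *
here()"
```

```text
t: 8.3
tcp_pos: [0.5464, -0.074, 0.0642]
tool_rot: [0.122, 0.992, 0.0, -0.001]
force: [0.2, -0.6, 0.4]
finger_gap: 0.004
gripper_force: 0.0
t 8.3 tcp ana mm [-170.2    0.5   64.2] F ana [ 0.4 -0.5  0.4] gap 0.0
tool y yaw deg 75.94 tool z [-1.8e-03  7.0e-04 -1.0e+00] x ana [-1.    -0.001  0.002]
```

```bash
python3 -m pendant '[[[0.006,0,0,0,0,0,0],[0.0035,0,0,0,0,0,0],[0.0025,0,0,0,0,0,0],[0.0025,0,0,0,0,0,0],[0.0025,0,0,0,0,0,0],[0.0025,0,0,0,0,0,0],[0.003,0,0,0,0,0,0],[0.004,0,0,0,0,0,0]]]'
python3 -c "
from h import *
here()"
```

```text
t: 9.1
tcp_pos: [0.5272, -0.0695, 0.0658]
tool_rot: [0.122, 0.992, -0.0, 0.001]
force: [2.8, 0.3, 2.6]
finger_gap: -0.002
gripper_force: 1.6
t 9.1 tcp ana mm [-1.899e+02  1.000e-01  6.580e+01] F ana [2.7 1.  2.6] gap -0.0
tool y yaw deg 75.93 tool z [ 2.2e-03 -8.0e-04 -1.0e+00] x ana [-1.    -0.001 -0.002]
```

```bash
python3 -m pendant '[[[0.005,0,0,0,0,0,0],[0.005,0,0,0,0,0,0],[0.005,0,0,0,0,0,0],[0.005,0,0,0,0,0,0],[0.005,0,0,0,0,0,0],[0.005,0,0,0,0,0,0],[0.005,0,0,0,0,0,0],[0.005,0,0,0,0,0,0],[0.005,0,0,0,0,0,0]]]'
python3 -c "
from h import *
here()";  python3 -m pendant '[[[0.005,0,0,0,0,0,0],[0.005,0,0,0,0,0,0],[0.005,0,0,0,0,0,0],[0.005,0,0,0,0,0,0],[0.005,0,0,0,0,0,0],[0.004,0,0,0,0,0,0],[0.003,0,0,0,0,0,0],[0,0,0,0,0,0,0]]]'
python3 -c "
from h import *
here()"
```

```text
t: 10.0
tcp_pos: [0.4912, -0.0605, 0.0653]
tool_rot: [0.122, 0.992, -0.0, 0.0]
force: [2.5, -0.6, 3.1]
finger_gap: -0.003
gripper_force: 1.6
t 10.0 tcp ana mm [-2.271e+02  1.000e-01  6.530e+01] F ana [2.6 0.1 3.1] gap -0.0
tool y yaw deg 75.93 tool z [ 0.e+00 -1.e-04 -1.e+00] x ana [-1.    -0.001 -0.   ]
t: 10.8
tcp_pos: [0.4657, -0.0539, 0.0652]
tool_rot: [0.123, 0.992, 0.0, -0.001]
force: [1.7, -1.1, 1.5]
finger_gap: 0.003
gripper_force: 0.9
t 10.8 tcp ana mm [-2.534e+02  2.000e-01  6.520e+01] F ana [ 1.9 -0.6  1.5] gap 0.0
tool y yaw deg 75.93 tool z [-1.8e-03  7.0e-04 -1.0e+00] x ana [-1.    -0.001  0.002]
```

```bash
python3 -m pendant '[[[0.004,0,0,0,0,0,0],[0.004,0,0,0,0,0,0],[0.003,0,0,0,0,0,0],[0.003,0,0,0,0,0,0],[0.0025,0,0,0,0,0,0],[0,0,0,0,0,0,0]]]'
python3 -c "
from h import *
here()";  python3 -m pendant '[[[0.002,0,0,0,0,0,0],[0.002,0,0,0,0,0,0],[0,0,0,0,0,0,0]]]'
python3 -c "
from h import *
here()"
```

```text
t: 11.4
tcp_pos: [0.453, -0.0507, 0.0652]
tool_rot: [0.122, 0.992, 0.0, -0.001]
force: [2.6, -0.2, -0.2]
finger_gap: 0.003
gripper_force: 1.0
t 11.4 tcp ana mm [-2.665e+02  2.000e-01  6.520e+01] F ana [ 2.5  0.4 -0.2] gap 0.0
tool y yaw deg 75.93 tool z [-1.6e-03  6.0e-04 -1.0e+00] x ana [-1.    -0.001  0.002]
t: 11.7
tcp_pos: [0.4503, -0.05, 0.0652]
tool_rot: [0.122, 0.992, 0.0, -0.0]
force: [2.1, -0.2, -1.8]
finger_gap: 0.0
gripper_force: 1.2
t 11.7 tcp ana mm [-2.693e+02  2.000e-01  6.520e+01] F ana [ 2.1  0.3 -1.8] gap 0.0
tool y yaw deg 75.93 tool z [-8.e-04  3.e-04 -1.e+00] x ana [-1.    -0.001  0.001]
```

```bash
python3 -m pendant '[[[0.002,0,0,0,0,0,0],[0.002,0,0,0,0,0,0],[0,0,0,0,0,0,0]]]'
python3 -c "
from h import *
here()";  python3 -m pendant '[[[0.0015,0,0,0,0,0,0],[0.0015,0,0,0,0,0,0],[0,0,0,0,0,0,0]]]'
python3 -c "
from h import *
here()"
```

```text
t: 12.0
tcp_pos: [0.4501, -0.0502, 0.0654]
tool_rot: [0.123, 0.992, -0.0, 0.003]
force: [6.7, 0.5, -4.6]
finger_gap: -0.001
gripper_force: 3.2
t 12.0 tcp ana mm [-2.694e+02  1.000e-01  6.540e+01] F ana [ 6.4  2.2 -4.6] gap -0.0
tool y yaw deg 75.89 tool z [ 0.0055 -0.0016 -1.    ] x ana [-1.    -0.    -0.006]
t: 12.3
tcp_pos: [0.45, -0.0502, 0.0656]
tool_rot: [0.123, 0.992, -0.001, 0.005]
force: [9.7, 1.3, -5.0]
finger_gap: 0.002
gripper_force: 4.7
t 12.3 tcp ana mm [-269.5   -0.    65.6] F ana [ 9.1  3.7 -5. ] gap 0.0
tool y yaw deg 75.86 tool z [ 0.0102 -0.003  -0.9999] x ana [-1.     0.    -0.011]
```

At its stop. Now backing off the lip and lifting straight up.

```bash
python3 -m pendant '[[[-0.007,0,0,0,0,0,0],[-0.008,0,0,0,0,0,0],[0,0,0,0,0,0,0],[0,0,-0.02,0,0,0,0],[0,0,-0.04,0,0,0,0],[0,0,-0.05,0,0,0,0],[0,0,-0.05,0,0,0,0],[0,0,-0.05,0,0,0,0],[0.03,0,-0.02,0,0,0,0],[0.03,0,0,0,0,0,0],[0,0,0,0,0,0,0],[0,0,0,0,0,0,0]]]'
python3 - <<'E'
from h import *
from station import eyes
here()
w=eyes.snapshot("wrist"); t=eyes.snapshot("top")
cv2.imwrite("pics/w5.png",w["pixels"][:,:,::-1])
c=cv2.resize(t["pixels"][105:265,285:425,::-1],None,fx=3.7,fy=3.7,interpolation=cv2.INTER_CUBIC); cv2.imwrite("pics/c5.png",c)
E
```

```text
t: 13.5
tcp_pos: [0.4094, -0.0398, 0.2492]
tool_rot: [0.122, 0.992, 0.0, -0.001]
force: [0.7, -0.1, -0.0]
finger_gap: -0.002
gripper_force: 0.0
t 13.5 tcp ana mm [-3.114e+02  2.000e-01  2.492e+02] F ana [ 0.7  0.  -0. ] gap -0.0
tool y yaw deg 75.93 tool z [-1.e-03  3.e-04 -1.e+00] x ana [-1.    -0.001  0.001]
```

View pics/w5.png

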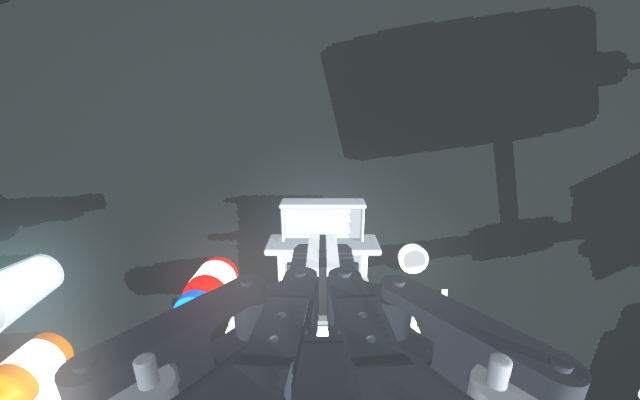

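View pics/c5.png

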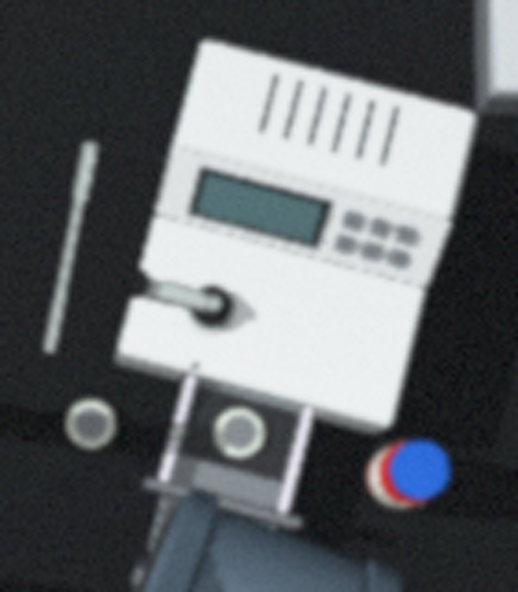

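The drawer is out with its cup at (238,432) in the nest, and the lever points left along the analyser's +y. The spare cup, jar and spatula haven't moved. I'll check the cup's position by number, then hand in.

```bash
python3 - <<'E'
from h import *
s=load("pics/top0.npz")
P=lambda u,v,z:(W2A(atz(s,u/3.7+285-.36,v/3.7+105-.36,z))*1e3).round(1)
print(P(238,432,.046),P(213,305,.11),P(138,287,.117))
from station import job
print(job.sign_off())
E
```

```text
[-171.3    2.2   46. ] [-85.9  51.7 110. ] [-89.2 113.2 117. ]
the job is handed in; nothing more can be done
None
```

The lever is at its open stop and the drawer is drawn out to its stop (about 90 mm), with the cup in its nest in the open; nothing else on the bench has visibly moved, the arm is clear, and the job was handed in at about 13.5 s.

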